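# Check a hot serving plate with a contact thermometer

### The arm

A 7-joint arm with a two-finger parallel gripper is mounted at the origin on the work surface. World frame = base frame: x ahead of the robot, y to its left, z up, the work surface at z = 0. Lengths are in m, angles in rad, forces in N, time in s.
With the tool pointing down it reaches from about 0.425 to 0.925 m from the base axis. Payload 6.8 kg.
Tool frame: the origin (TCP) lies between the finger pads; the fingertips stand r.tcp_to_tips ahead of it and the grasp point (between the pads) is the TCP (r.tcp_to_tips is the distance from the TCP to the fingertips, in m); z points along the fingers, y is the line along which they close (so a half turn about z gives the same grasp; the last joint's range is limited). The gripper opens to 85 mm and grips with 20 to 120 N. Pads are 22 mm wide; open, the fingers measure 114 mm over their backs; the gripper's body (76 mm by 85 mm) begins 54 mm behind the grasp point. The pads swing forward as they close: fully open they stand 13 mm farther back than shut.
Start: joints at [1.192, 0.477, 0.022, 1.555, -0.011, 1.109, -0.083], TCP at [0.181, -0.65, 0.25] pointing down, gripper open.
Joint ranges: [-2.96, 2.96], [-0.34, 2.1], [-1.41, 1.46], [0.24, 2.44], [-1.37, 4.51], [0.17, 1.92], [-2.96, 2.96]. Speed limits (rad/s): [2.39, 2.39, 3.14, 3.14, 3.14, 3.14, 3.14].

### API

Orientations are given as a rotation vector (axis times angle).
In Python, from bench import r gives the robot as it stands.
- The arm moves only by the tool servo_tool, never from a script. Its argument "commands" is a list of rows, each a list of 2 entries, a list of its own where there are three numbers: the shift along the tool's x, y, z normalised to -1 to 1, where 1 is 250 mm, then the turn, a rotation vector about the tool's x, y, z normalised to -1 to 1, where 1 is 90 degrees. In form: [[[dx, dy, dz], [ax, ay, az]], ...]. A call has 1 to 20 rows; each row is the pose to reach, as a shift and turn from the pose commanded when the call began, along the tool's axes at that moment; what a row does not reach only later rows make up. A row lasts 1/10 s, in which the tool goes at most 50 mm and 8.59 degrees, less where a joint would pass 70% of its speed; a pose out of reach is approached as far as the arm can. A call with a number of a shift or a turn outside -1 to 1 is refused whole. A call with a gripper value outside its range is refused whole. "claw" is the closure, from 0 (fully open) to 1 (shut), set as the call begins (left out, the last holds). The fingers move at their own pace and stop on an object; "squeeze" is the grip in N (left out, the last holds). Time passes only in rows, so rows that repeat a pose let the fingers close. It gives the time, the measured TCP pose, the force, the opening and the grip force at its end, in the units of the state.
- r.get_obs(): the state, without advancing time (a new reading comes with each control period).
- r.grab_frame(name): name is "scene" or "top" or "wrist"; returns (picture, depth): 480x640x3 uint8, red, green, blue; 480x640 float32, m along the optical axis (not along the pixel's ray), 0 where there is no reading.
- r.camera_model(name): a dict with "fx", "fy", "cx", "cy" (pixels), "extrinsics" (4x4, takes a point from camera to world coordinates); the wrist camera has in their place "hand_eye" (4x4, takes a point from camera to tool coordinates, whose origin is the TCP and whose axes are the flange's). Camera axes: x right, y down, z forward; pixel columns grow to the right and rows downward; lengths in m; the calibration is good to about 2 mm. The wrist camera is an equidistant fisheye: a pixel r from the principal point sees the ray r / f radians off the axis. A picture is of the moment at which its call begins: read the wrist's pose just before it. camera_model takes no time and is no camera call.
- r.hand_in(): hands the job in; it is judged then, once.
Trained networks look in the newest picture that a camera, given by its name, has taken for a name from the list of things; names that differ only in an ending like _2 or _b are one class to them, and where a whole thing is asked for, a point or a joint stands for the part that bears it (a point fixed in the world has none). Each returns a list of dicts, best first, with "confidence" (0 to 1); they miss things now and then, are a little off and sometimes report something else, mostly with a low value. They report only what shows in the picture. A call takes as long as a camera call.
- r.boxes_of(camera, target): "uv" ([column, row] in pixels, amid what is visible of it).
- r.mark_of(camera, target): "uv" ([column, row] in pixels: a listed point, or the origin of a listed thing).
The state is a dict: "clock": time; "joints": joint angles; "qvel": joint speeds; "tau": joint torques, N m; "tcp_pos": TCP position; "orientation": TCP orientation; "contact_force": force on the tool from outside, world axes, zero at the start; "moment": the same for the moment, N m; "grip_width": finger opening in m; "gripper_force": force on a finger pad.
Only numpy, scipy, OpenCV 4.12 (cv2) and the standard library are available. Lean on these libraries where they do the work, as an engineer would, in place of code of your own. Each camera call takes 0.05 s, during which the arm holds its last target. There are 200 camera calls.

### The job

Take the yellow contact thermometer from its cradle, tilt it to match the slope of the red-trimmed warming plate, and press its copper foot squarely and gently on the marked spot, holding it steady under light pressure for a second. Then put the thermometer back in its cradle as it was. Keep the robot off the hot plates, keep the thermometer off the blue-trimmed plate, and leave the bowl, bottle and cup where they are.

Things in the scene. Friction and masses are not known exactly. Their poses are not given: they have to be found in the camera images.
- wand: contact thermometer, about 190 g. Yellow box handle 130 mm long (x -85 to +45 mm), 26 mm wide (y), 24 mm high (z); origin on its centre line near the centre of mass, the place to grip from above; x towards the probe head, z up. The round black probe head (25 mm across) has its axis parallel to z at x = +60 mm, from z = +12 to -40 mm; below it a steel stem carries a flat copper foot facing -z
- wand_nose (a point): point on the probe axis at the head's lower end, (60, 0, -40) mm in the thermometer's frame, same axes. The foot (28 mm across) has its flat underside 28 mm below this point plus an unknown 0 to 24 mm, differing each time and not reported, by which the stem was left pulled out: feel for contact. The stem holds firm; the foot is sprung, 0.7 N per mm from zero, 14 mm travel
- cradle: grey fixed stand, base 150 x 80 x 12 mm; origin at its underside below the grip point, x towards the probe head, z up. Two uprights 8 mm thick, 50 mm wide, at x = -60 and +34 mm, carry the handle's underside at z = 103 mm; flared ears up to z = 123 mm guide it sideways (about 3 mm play each side, more at the top). Between the uprights the handle is free for the fingers
- cradle_seat (a point): where the thermometer's origin lies when cradled: 115 mm above the cradle's underside, same axes as the cradle (thermometer and cradle axes then agree)
- warmer_red: fixed heated serving plate with red trim: steel base 160 x 170 mm, 60 mm high, origin at the centre of its underside, x away from its front. On it a steel plate 150 (x) by 170 (y) by 10 mm, hinged at the front edge (75 mm before the origin, 62 mm up), its back raised by 0.2 to 0.5 rad, so it faces up and to its front. Red rims 7 mm high along its two sides. It does not give
- warmer_red_spot (a point): the marked spot to measure, a black disc 46 mm across with a white dot, on the upper face of the red-trimmed plate, 80 mm up the slope from the hinge, mid-width; this point is on the surface, x up the slope, z square out of the plate
- warmer_blue: the same device with blue trim, not to be touched; same sizes and axes, its own slope
- warmer_blue_spot (a point): the same marked spot on the blue-trimmed plate
- bowl: white and blue bowl of olives, 120 mm across, 55 mm high, origin at its underside; bystander
- sauce: red sauce bottle, 52 mm across, 150 mm high, origin at its underside; bystander
- cup: terracotta cup, 72 mm across, 75 mm high, origin at its underside; bystander

How it is judged:
On the way, in this order (a step that is already met when the one before it is completed fails the run):
1. the thermometer is lifted at least 35 mm clear of its cradle seat (distance between wand and cradle_seat above 0.035 m), for 0.1 s.
2. the foot presses on the red-trimmed plate's spot with 3 to 8 N for 1 s without a break, held still (under 20 mm/s), probe axis within 15 mm of the spot and 0.15 rad of square to the plate (contact force between wand and warmer_red between 3 and 8 N and angle between the z axis of wand and the z axis of warmer_red_spot, either way round below 0.15 rad and x of warmer_red_spot in the frame of wand between 0.045 and 0.075 m and y of warmer_red_spot in the frame of wand between -0.015 and 0.015 m and z of warmer_red_spot in the frame of wand below -0.05 m and linear speed of wand below 0.02 m/s), for 1 s.
At the end, for the whole second after the job is handed in: the thermometer lies released and at rest in its cradle, probe head at the same end as before: its origin within 15 mm lengthwise, 8 mm sideways and 5 mm in height of the seat, upright within 0.1 rad (x of wand in the frame of cradle between -0.015 and 0.015 m and y of wand in the frame of cradle between -0.008 and 0.008 m and z of wand in the frame of cradle between 0.11 and 0.12 m and angle between wand's own z axis and vertical below 0.1 rad and x of wand_nose in the frame of cradle above 0.04 m and linear speed of wand below 0.02 m/s); the robot touches nothing.
It fails at once if the thermometer is pressed on the red-trimmed warmer with over 18 N (contact force between wand and warmer_red above 18 N).
It fails at once if the thermometer touches the blue-trimmed warmer (over 1 N) (contact force between wand and warmer_blue above 1 N).
It fails at once if the robot itself touches either warmer (over 1 N) (contact force between any of the arm, the fingers and warmer_red above 1 N or contact force between any of the arm, the fingers and warmer_blue above 1 N).
It fails at once if the bowl, bottle or cup is shifted by more than 20 mm or tipped by more than 0.3 rad (distance of any of bowl, sauce, cup from where it was at the start of the episode above 0.02 m or angle between any of bowl, sauce, cup's own z axis and vertical above 0.3 rad).
It also fails if it takes over 69 s, if anything falls off the work surface, if the arm or the gripper's body presses on something with over 40 N, if the wrist force passes 120 N, or if a joint passes its speed limit or range.

## Working session

There is one attempt and no reset: what is moved stays moved. The work goes in short steps, Python scripts to look and compute and a tool call to move; the robot and the scene stay as the last step left them, time stands still between calls to the robot, and variables do not carry over. Pictures are saved under pics/ and viewed, at most 10 in all, crops included, and the job is handed in when it is done.

Besides the shell and the picture viewer there is one more tool, called as a command line: name --argument value ..., lists and objects as JSON in quotes. servo_tool: Moves the arm, as the interface text tells. Scaled input: -1 to 1 covers 250 mm each way for a shift and 90 degrees each way for a turn. Its arguments: {"type":"object","properties":{"commands":{"type":"array"},"claw":{"type":"number"},"squeeze":{"type":"number"}},"required":["commands"]}

```bash
mkdir -p pics
cat > h.py <<'E'
import numpy as np, cv2
from scipy.spatial.transform import Rotation as R
from bench import r
def grab(c,save=None):
    o=r.get_obs(); im,d=r.grab_frame(c); 
    if save: cv2.imwrite('pics/'+save,im[:,:,::-1])
    return o,im,d
def cloud(c,d):
    m=r.camera_model(c); v,u=np.mgrid[:480,:640]
    p=np.stack([(u-m['cx'])/m['fx']*d,(v-m['cy'])/m['fy']*d,d],-1)
    E=np.array(m['extrinsics']); return p@E[:3,:3].T+E[:3,3]
E
python3 - <<'E'
from h import *
np.set_printoptions(precision=4,suppress=True)
o=r.get_obs();print(o,r.tcp_to_tips)
for c in('scene','top'):
    _,im,d=grab(c,c+'0.png'); P=cloud(c,d); np.savez('/tmp/'+c,im=im,P=P)
    for t in('wand','wand_nose','cradle','cradle_seat','warmer_red','warmer_red_spot','warmer_blue','warmer_blue_spot','bowl','sauce','cup'):
        for x in r.mark_of(c,t)[:2]:
            u,v=np.round(x['uv']).astype(int)
            print(c,t,round(x['confidence'],2),u,v,P[v,u] if 0<=v<480 and 0<=u<640 else '')
print(r.camera_model('top'),r.camera_model('scene'),r.get_obs()['clock'])
E
```

```text
{'clock': 0.0, 'joints': array([ 1.1919,  0.4778,  0.0223,  1.5565, -0.0115,  1.1093, -0.0831]), 'qvel': array([ 0.0007, -0.0006,  0.0002,  0.0001,  0.0002, -0.0019, -0.0011]), 'tau': array([ -0.0004, -59.6456,   1.6074, -28.1203,   0.0124,   0.0093,
         0.    ]), 'tcp_pos': array([ 0.1804, -0.6499,  0.2493]), 'orientation': array([-3.111 , -0.4239,  0.0006]), 'contact_force': array([ 0.2276, -0.7132,  0.2082]), 'moment': array([-0.0194, -0.0297,  0.0164]), 'gripper_force': 0.0, 'grip_width': 0.08527180160886648} 0.019
scene wand 0.59 191 308 [ 0.4599 -0.3229  0.1271]
scene wand 0.54 338 235 [0.5765 0.0115 0.1021]
scene wand_nose 0.91 223 338 [ 0.5286 -0.3254  0.0886]
scene cradle 0.78 204 348 [ 0.4928 -0.3427  0.0541]
scene cradle 0.67 373 168 [0.5277 0.2818 0.1029]
scene cradle_seat 0.8 193 313 [ 0.4691 -0.3287  0.1247]
scene cradle_seat 0.16 221 339 [ 0.5266 -0.3286  0.0879]
scene warmer_red 0.9 373 203 [0.5718 0.1988 0.0634]
scene warmer_red_spot 0.87 372 170 [0.5313 0.2682 0.106 ]
scene warmer_blue 0.61 338 269 [ 0.6082 -0.0428  0.0611]
scene warmer_blue_spot 0.59 339 236 [
[... 951 characters left out ...]
0.1256]
top sauce 0.56 456 215 [ 0.6575 -0.3458  0.0646]
top cup 0.63 268 184 [0.7137 0.0944 0.073 ]
{'fx': 460.4128515485186, 'fy': 460.4128515485186, 'cx': 315.4966552569272, 'cy': 234.38756600652061, 'extrinsics': array([[ 0.0357, -0.9754,  0.2174,  0.369 ],
       [-0.9993, -0.0364,  0.0009, -0.0217],
       [ 0.007 , -0.2173, -0.9761,  1.098 ],
       [ 0.    ,  0.    ,  0.    ,  1.    ]])} {'fx': 508.2757532353058, 'fy': 508.2757532353058, 'cx': 322.08628263948054, 'cy': 242.5883186672385, 'extrinsics': array([[ 0.8619,  0.345 , -0.3716,  0.9616],
       [ 0.507 , -0.576 ,  0.6412, -0.7212],
       [ 0.0071, -0.7411, -0.6714,  0.8288],
       [ 0.    ,  0.    ,  0.    ,  1.    ]])} 1.2
```

View pics/top0.png

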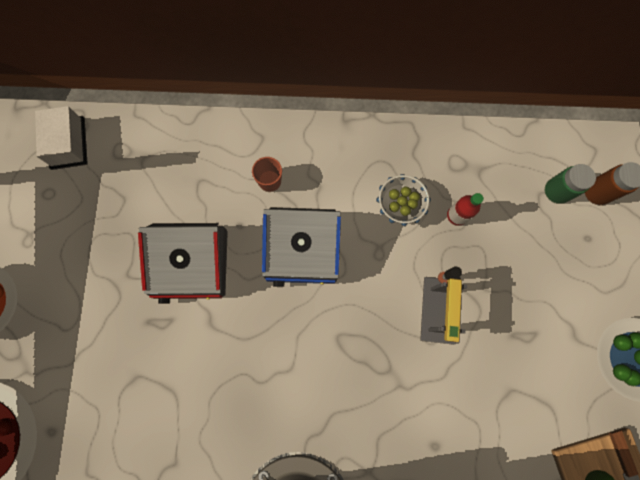

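View pics/scene0.png

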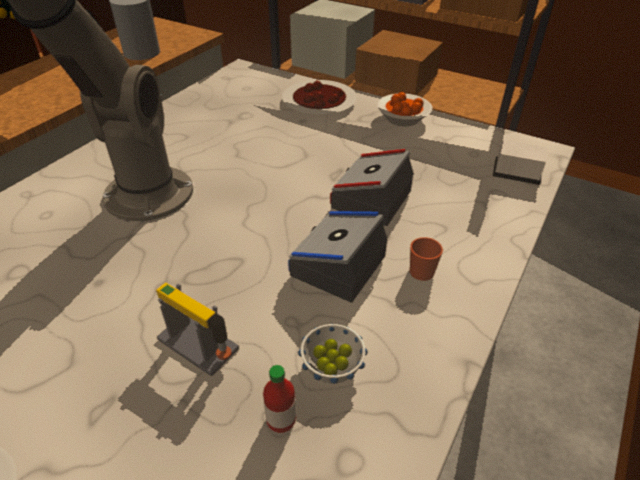

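Run:
```python
from h import *
np.set_printoptions(precision=4,suppress=True)
for c in('top','scene'):
    z=np.load('/tmp/'+c+'.npz'); im,P=z['im'],z['P']; hsv=cv2.cvtColor(im,cv2.COLOR_RGB2HSV)
    H,S,V=[hsv[...,i].astype(int) for i in range(3)]
    # table check
    # yellow handle
    m=(H>18)&(H<35)&(S>120)&(V>100)&(P[...,2]>0.1)&(P[...,2]<.15)&(P[...,1]<-.2)
    Q=P[m]; t=Q[Q[:,2]>np.median(Q[:,2])-.004]
    if len(t): 
        rc=cv2.minAreaRect(t[:,:2].astype(np.float32)); print(c,'yellow',len(t),np.median(t[:,2]),rc)
    # plate red
    c0=np.array([.525,.272])
    m=(np.abs(P[...,0]-c0[0])<.12)&(np.abs(P[...,1]-c0[1])<.12)&(P[...,2]>.06)&(S<60)
    Q=P[m]
    best=None;rng=np.random.default_rng(0)
    for _ in range(400):
        a=Q[rng.choice(len(Q),3,False)];n=np.cross(a[1]-a[0],a[2]-a[0]);l=np.linalg.norm(n)
        if l<1e-5: continue
        n/=l
        if abs(n[2])<.8 or abs(n[2])>.99: continue
        k=np.abs((Q-a[0])@n)<.002
        if best is None or k.sum()>best.sum(): best=k
    I=Q[best]; cen=I.mean(0); n=np.linalg.svd(I-cen,full_matrices=False)[2][2]; n*=np.sign(n[2])
    print(c,'plate n',n,'tilt',np.arccos(n[2]),'az up',np.arctan2(-n[1],-n[0]),len(I),cen)
    # red rims
    m=((H<8)|(H>172))&(S>120)&(V>80)&(np.linalg.norm(P[...,:2]-c0,axis=-1)<.17)&(P[...,2]>.06)
    Q=P[m]; 
    ux=np.array([-n[0],-n[1]]);ux/=np.hypot(*ux);uy=np.array([-ux[1],ux[0]])
    s=Q[:,:2]@uy; mid=(s.min()+s.max())/2
    A=Q[s>mid];B=Q[s<mid]
    for K in(A,B):
        vx,vy,x,y=cv2.fitLine(K[:,:2].astype(np.float32),cv2.DIST_HUBER,0,.01,.01).ravel(); print(' rim',len(K),np.arctan2(vy,vx),x,y,'along',(K[:,:2]@ux).min(),(K[:,:2]@ux).max(),np.median(K[:,:2]@uy))
    # spot: dark pixels near
    m=(np.linalg.norm(P[...,:2]-c0,axis=-1)<.05)&(V<70); print(' dark',m.sum(),P[m].mean(0),(P[m].min(0)+P[m].max(0))/2)
```

```text
top yellow 703 0.12694091915875128 ((0.43586474657058716, -0.31570878624916077), (0.02666657418012619, 0.12968751788139343), 85.39398193359375)
top plate n [-0.3953 -0.0136  0.9184] tilt 0.4066766495568819 az up 0.0344562271946751 3429 [0.5229 0.2758 0.1009]
 rim 207 0.037801307 0.5084867 0.35467118 along 0.4677755147399974 0.5883684363962389 0.33708732272670244
 rim 223 0.0460658 0.522963 0.19313733 along 0.4705277484573931 0.5880534596767654 0.17497495399711485
 dark 266 [0.5263 0.2745 0.103 ] [0.5263 0.2746 0.1025]
scene yellow 732 0.1274109479857049 ((0.437820166349411, -0.31820061802864075), (0.03382832929491997, 0.13041536509990692), 85.48016357421875)
scene plate n [-0.3941 -0.019   0.9189] tilt 0.4055941852464475 az up 0.04812981447548318 1114 [0.5296 0.2795 0.1045]
 rim 136 0.033671375 0.5220064 0.35512862 along 0.47446598565653253 0.5937705023871704 0.3295229465179389
 rim 179 0.046976354 0.5180794 0.19250959 along 0.47271541396086475 0.5934162704323316 0.16759634928868872
 dark 219 [0.5398 0.2539 0.0734] [0.5375 0.2606 0.0856]
```

The top view shows the yellow wand at (452,301), with its head at (453,272). The red plate's spot is at (179,259) and the blue plate's at (301,242). The scene view agrees, with the wand at (190,305) and the red spot at (372,170).

```bash
cat >> h.py <<'E'
np.set_printoptions(precision=4,suppress=True)
def fr(z,xaz):   # rotation of tool for wand z axis z, wand x heading xaz: tool x=wand x, tool z=-wand z
    z=np.array(z)/np.linalg.norm(z); x=np.array([np.cos(xaz),np.sin(xaz),0]); x-=z*(x@z); x/=np.linalg.norm(x)
    return np.stack([x,np.cross(-z,x),-z],1)
def go(p,Rt,o=None):
    o=o or r.get_obs(); R0=R.from_rotvec(o['orientation']).as_matrix()
    s=R0.T@(np.array(p)-o['tcp_pos'])/.25; a=R.from_matrix(R0.T@Rt).as_rotvec()/(np.pi/2)
    print('shift',s,'turn',a,'rows',max(np.linalg.norm(s)*5,np.linalg.norm(a)*90/8.59))
def st():
    o=r.get_obs(); print(o['clock'],o['tcp_pos'],o['orientation'],'j',o['joints'],'F',o['contact_force'],'M',o['moment'],o['grip_width'],o['gripper_force'])
W=np.array([.4560,-.3175,.115]); YAW=-.080
N=np.array([-.3945,-.0160,.9187]); S=np.array([.526,.2745,.1025])
E
python3 - <<'E'
from h import *
go(W+[0,0,.1],fr([0,0,1],YAW)); go(W+[0,0,.0],fr([0,0,1],YAW))
# spot consistency: rims centre & plane height
for c in('top','scene'):
    z=np.load('/tmp/'+c+'.npz'); im,P=z['im'],z['P']
    m=(np.linalg.norm(P[...,:2]-S[:2],axis=-1)<.035)&(P[...,2]>.06); Q=P[m]; print(c,len(Q),'plane offset at S',np.median((Q-S)@N))
    g=im.sum(-1)<250; k=m&g; print(' dark disc',k.sum(),(P[k].min(0)+P[k].max(0))/2,P[k].mean(0))
E
```

```text
shift [ 1.4177 -0.9884  0.1411] turn [ 0.     -0.      0.2233] rows 8.669927450200422
shift [ 1.4177 -0.9884  0.5411] turn [ 0.     -0.      0.2233] rows 9.054818246491285
top 854 plane offset at S 4.994958589018914e-06
 dark disc 299 [0.5259 0.2752 0.1025] [0.526  0.2746 0.1028]
scene 282 plane offset at S 0.0004303808953821433
 dark disc 107 [0.533  0.2702 0.0872] [0.53   0.2712 0.0954]
```

servo_tool --commands '[[[0.7, -0.5, 0.07], [0, 0, 0.22]], [[0.7, -0.5, 0.07], [0, 0, 0.22]], [[0.7, -0.5, 0.07], [0, 0, 0.22]], [[0.7, -0.5, 0.07], [0, 0, 0.22]], [[0.7, -0.5, 0.07], [0, 0, 0.22]]]' --claw 0

```text
clock: 1.7
tcp_pos: [0.3203, -0.4781, 0.2325]
orientation: [-3.137, 0.105, -0.002]
contact_force: [0.2, -0.0, 0.0]
grip_width: 0.0852
gripper_force: 0.0
```

Run:
```python
from h import *
st(); go(W+[0,0,.1],fr([0,0,1],YAW))
```

```text
1.7 [ 0.3203 -0.4781  0.2325] [-3.1372  0.1052 -0.0023] j [ 0.8575  0.3324  0.0201  1.8183 -0.0112  0.9919 -0.7552] F [ 0.2061 -0.0016  0.0129] M [-0.0677 -0.0628 -0.0654] 0.08515951895389576 0.0
shift [ 0.4984 -0.6769  0.0726] turn [-0.0017 -0.0009  0.0083] rows 4.218831543721555
```

servo_tool --commands '[[[0.48, -0.66, 0.07], [0, 0, 0.005]], [[0.48, -0.66, 0.07], [0, 0, 0.005]], [[0.48, -0.66, 0.07], [0, 0, 0.005]], [[0.48, -0.66, 0.07], [0, 0, 0.005]], [[0.48, -0.66, 0.07], [0, 0, 0.005]], [[0.48, -0.66, 0.07], [0, 0, 0.005]], [[0.48, -0.66, 0.07], [0, 0, 0.005]]]'

```text
clock: 2.4
tcp_pos: [0.4468, -0.3292, 0.2154]
orientation: [3.138, -0.133, -0.001]
contact_force: [0.0, -0.3, 0.6]
grip_width: 0.0857
gripper_force: 0.0
```

Run:
```python
from h import *
st(); o,im,d=grab('wrist','w1.png')
m=r.camera_model('wrist'); print(m)
for t in('wand','wand_nose','cradle_seat'):
    print(t,[(x['uv'],x['confidence']) for x in r.mark_of('wrist',t)][:2])
# yellow top face in world
H,Sx,V=[cv2.cvtColor(im,cv2.COLOR_RGB2HSV)[...,i].astype(int) for i in range(3)]
v,u=np.mgrid[:480,:640]; x=(u-m['cx'])/m['fx'];y=(v-m['cy'])/m['fy'];rr=np.hypot(x,y)+1e-9
k=np.tan(rr)/rr; Pc=np.stack([x*k*d,y*k*d,d],-1); T=np.array(m['hand_eye'])
Pt=Pc@T[:3,:3].T+T[:3,3]; Rt=R.from_rotvec(o['orientation']).as_matrix(); P=Pt@Rt.T+o['tcp_pos']
k=(H>18)&(H<35)&(Sx>120)&(V>60)&(d>0)&(P[...,2]>.12)&(P[...,2]<.135); Q=P[k]
print(k.sum(),np.median(Q[:,2]),cv2.minAreaRect(Q[:,:2].astype(np.float32)))
go(W,fr([0,0,1],YAW))
```

```text
2.4 [ 0.4468 -0.3292  0.2154] [ 3.1378 -0.1327 -0.0007] j [ 0.5708  0.3199 -0.0597  1.8789  0.0245  0.9434 -1.1557] F [ 0.0498 -0.2979  0.5953] M [-0.0521  0.0768  0.0107] 0.0857115066970034 0.0
{'fx': 371.64829954431775, 'fy': 371.64829954431775, 'cx': 326.2413641124057, 'cy': 239.86249009512184, 'hand_eye': array([[ 0.0015, -0.9625, -0.2712,  0.0685],
       [ 1.    ,  0.0011,  0.0016,  0.001 ],
       [-0.0012, -0.2712,  0.9625, -0.1233],
       [ 0.    ,  0.    ,  0.    ,  1.    ]])}
wand [([303.5, 235.6], 0.69)]
wand_nose [([302.8, 138.0], 0.71), ([20.5, 131.1], 0.49)]
cradle_seat []
7519 0.12655548105994507 ((0.4377743601799011, -0.31658774614334106), (0.026448143646121025, 0.1296331137418747), 85.63196563720703)
shift [ 0.0332 -0.0498  0.4017] turn [ 0.0003  0.0001 -0.0036] rows 2.030497761002622
```

View pics/w1.png

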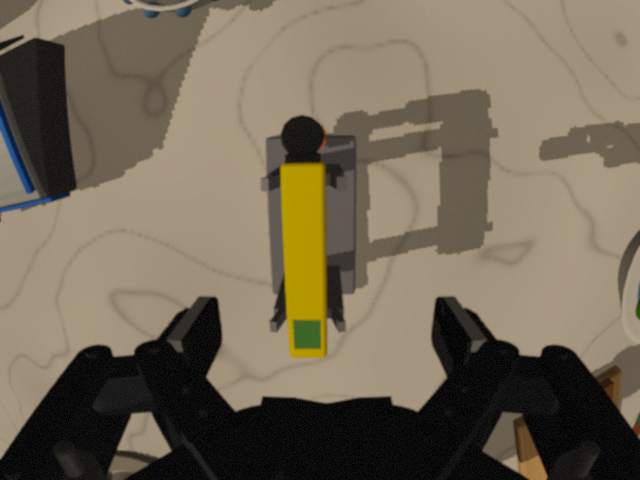

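The wrist view shows the handle between the open fingers, head up at (302,138). It gives an origin within 2 mm of the top-camera estimate.

servo_tool --commands '[[[0.036, -0.047, 0], [0, 0, -0.003]], [[0.036, -0.047, 0], [0, 0, -0.003]], [[0.036, -0.047, 0.12], [0, 0, -0.003]], [[0.036, -0.047, 0.24], [0, 0, -0.003]], [[0.036, -0.047, 0.34], [0, 0, -0.003]], [[0.036, -0.047, 0.4], [0, 0, -0.003]], [[0.036, -0.047, 0.4], [0, 0, -0.003]], [[0.036, -0.047, 0.4], [0, 0, -0.003]]]'

```text
clock: 3.4
tcp_pos: [0.4581, -0.3165, 0.1156]
orientation: [-3.139, 0.122, -0.0]
contact_force: [-0.1, -0.2, 0.9]
grip_width: 0.0856
gripper_force: 0.0
```

```bash
sed -i 's/^W=.*/W=np.array([.4575,-.3180,.115]); YAW=-.077/' h.py
python3 - <<'E'
from h import *
st(); go(W,fr([0,0,1],YAW))
E
```

```text
3.4 [ 0.4581 -0.3165  0.1156] [-3.1391  0.1217 -0.0001] j [ 0.5457  0.4535 -0.0669  1.9515  0.0434  0.7379 -1.1949] F [-0.1211 -0.1818  0.9175] M [ 0.0112 -0.0098  0.0249] 0.08559880935325796 0.0
shift [-0.0018  0.0061  0.0024] turn [-0.0001 -0.0001 -0.0003] rows 0.03403754002196282
```

Well centred. Closing.

servo_tool --commands '[[[0, 0.006, 0], [0, 0, 0]], [[0, 0.006, 0], [0, 0, 0]], [[0, 0.006, 0], [0, 0, 0]], [[0, 0.006, 0], [0, 0, 0]], [[0, 0.006, 0], [0, 0, 0]], [[0, 0.006, 0], [0, 0, 0]], [[0, 0.006, 0], [0, 0, 0]], [[0, 0.006, 0], [0, 0, 0]], [[0, 0.006, 0], [0, 0, 0]], [[0, 0.006, 0], [0, 0, 0]]]' --claw 1 --squeeze 100

```text
clock: 4.4
tcp_pos: [0.458, -0.3183, 0.1161]
orientation: [3.139, -0.122, 0.001]
contact_force: [-0.4, 0.4, 5.6]
grip_width: 0.0246
gripper_force: 98.4
```

Run:
```python
from h import *
st()
```

```text
4.4 [ 0.458  -0.3183  0.1161] [ 3.1388 -0.1225  0.0015] j [ 0.5482  0.4536 -0.0665  1.9498  0.0432  0.7385 -1.1924] F [-0.4375  0.3546  5.6056] M [ 0.1731  0.2626 -0.027 ] 0.024601673712304074 98.41020584106445
```

servo_tool --commands '[[[0, 0, -0.1], [0, 0, 0]], [[0, 0, -0.2], [0, 0, 0]], [[0, 0, -0.4], [0, 0, 0]], [[0, 0, -0.6], [0, 0, 0]], [[0, 0, -0.75], [0, 0, 0]], [[0, 0, -0.75], [0, 0, 0]], [[0, 0, -0.75], [0, 0, 0]], [[0, 0, -0.75], [0, 0, 0]]]'

```text
clock: 5.2
tcp_pos: [0.4565, -0.3175, 0.3009]
orientation: [-3.138, 0.122, 0.005]
contact_force: [-0.6, -0.3, -2.3]
grip_width: 0.0243
gripper_force: 98.4
```

Run:
```python
from h import *
st()
o,im,d=grab('wrist','w2.png')
m=r.camera_model('wrist'); H,Sx,V=[cv2.cvtColor(im,cv2.COLOR_RGB2HSV)[...,i].astype(int) for i in range(3)]
v,u=np.mgrid[:480,:640]; x=(u-m['cx'])/m['fx'];y=(v-m['cy'])/m['fy'];rr=np.hypot(x,y)+1e-9
k=np.tan(rr)/rr; Pc=np.stack([x*k*d,y*k*d,d],-1); T=np.array(m['hand_eye']); Pt=Pc@T[:3,:3].T+T[:3,3]
k=(H>18)&(H<35)&(Sx>120)&(V>60)&(d>0)&(d<.2)&(np.abs(Pt[...,2])<.03); Q=Pt[k]
print(k.sum(),Q.min(0),Q.max(0)); 
t=Q[Q[:,2]<np.median(Q[:,2])+.004]; print('plane z=ax+by+c',np.linalg.lstsq(np.c_[t[:,:2],np.ones(len(t))],t[:,2],rcond=None)[0])
q=Rz=None
for ang in(-10,10):
    pass
# stage poses
for az in(1.8,2.36):
  for zc in (.11,): 
    Rt=fr(N,az); p=S+Rt@np.array([-.06,0,-zc-.02]); print(az,p)
    go(p,Rt)
```

```text
5.2 [ 0.4565 -0.3175  0.3009] [-3.1377  0.1222  0.0049] j [ 0.5506  0.2404 -0.066   1.777   0.0173  1.1281 -1.1696] F [-0.6232 -0.2782 -2.3364] M [-0.0431  0.0373  0.    ] 0.02429544569473204 98.40718746185303
13668 [-0.0293 -0.0143 -0.0163] [0.0446 0.0168 0.0144]
plane z=ax+by+c [ 0.0055 -0.0015 -0.0105]
1.8 [0.4866 0.2138 0.226 ]
shift [-0.0441 -2.1275  0.3022] turn [-0.2203  0.2064 -1.1674] rows 12.633891777958134
2.36 [0.5123 0.2283 0.2373]
shift [ 0.0537 -2.1935  0.2568] turn [-0.2953  0.1561 -1.4991] rows 16.09153103146942
```

View pics/w2.png

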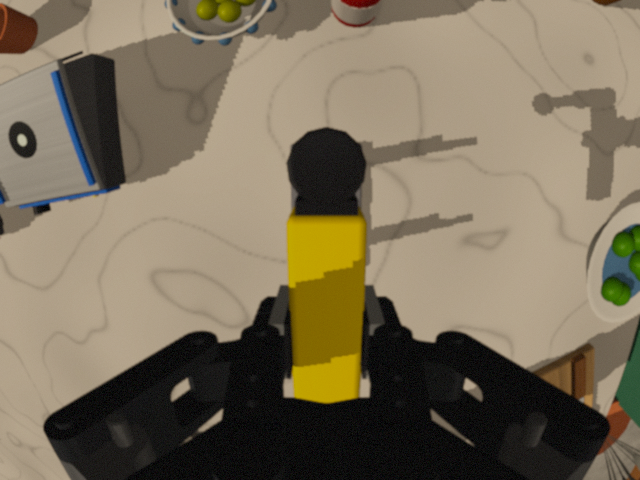

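Wand is held level, and centred in the grip to about 1 mm. Transit via a mid waypoint.

Run:
```python
from h import *
go([.52,-.03,.33],fr([0,0,1],1.2))
```

```text
shift [ 0.1634 -1.1665 -0.116 ] turn [-0.0024  0.0013 -0.8135] rows 8.523457189599677
```

servo_tool --commands '[[[0.1, -0.3, -0.11], [0, 0, -0.2]], [[0.13, -0.5, -0.11], [0, 0, -0.4]], [[0.16, -0.7, -0.11], [0, 0, -0.6]], [[0.16, -0.9, -0.11], [0, 0, -0.8]], [[0.16, -1.0, -0.11], [0, 0, -0.8]], [[0.16, -1.0, -0.11], [0, 0, -0.8]], [[0.16, -1.0, -0.11], [0, 0, -0.8]], [[0.16, -1.0, -0.11], [0, 0, -0.8]], [[0.16, -1.0, -0.11], [0, 0, -0.8]], [[0.16, -1.0, -0.11], [0, 0, -0.8]], [[0.16, -1.0, -0.11], [0, 0, -0.8]]]'

```text
clock: 6.35
tcp_pos: [0.5164, -0.0721, 0.3291]
orientation: [-2.612, -1.743, 0.002]
contact_force: [0.1, -0.5, -2.6]
grip_width: 0.0245
gripper_force: 98.7
```

Run:
```python
from h import *
st()
Rt=fr(N,2.3); p=S+Rt@np.array([-.06,0,-.15]); print(p); go(p,Rt)
```

```text
6.35 [ 0.5164 -0.0721  0.3291] [-2.6121 -1.7428  0.0024] j [ 0.3481  0.1793 -0.3749  1.7976  0.0702  1.1798 -0.4422] F [ 0.0839 -0.4709 -2.6121] M [-0.013   0.0245 -0.0499] 0.024517089880194128 98.69489908218384
[0.502  0.2256 0.2546]
shift [ 1.0775 -0.51    0.2988] turn [-0.2711 -0.0293 -0.6789] rows 7.66561432368869
```

servo_tool --commands '[[[0.2, -0.1, 0], [-0.06, 0, -0.12]], [[0.4, -0.2, 0], [-0.12, 0, -0.24]], [[0.6, -0.3, 0], [-0.18, 0, -0.36]], [[0.8, -0.4, 0], [-0.25, -0.02, -0.5]], [[1.0, -0.5, 0.0], [-0.27, -0.03, -0.68]], [[1.0, -0.5, 0.1], [-0.27, -0.03, -0.68]], [[1.0, -0.5, 0.15], [-0.27, -0.03, -0.68]], [[1.0, -0.5, 0.2], [-0.27, -0.03, -0.68]], [[1.0, -0.5, 0.2], [-0.27, -0.03, -0.68]], [[1.0, -0.5, 0.2], [-0.27, -0.03, -0.68]], [[1.0, -0.5, 0.2], [-0.27, -0.03, -0.68]]]'

```text
clock: 7.45
tcp_pos: [0.4977, 0.207, 0.2812]
orientation: [1.182, 2.503, 0.264]
contact_force: [-0.5, -0.2, -2.9]
grip_width: 0.0245
gripper_force: 98.9
```

Run:
```python
from h import *
st()
Rt=fr(N,2.3); p=S+Rt@np.array([-.06,0,-.12]); print(p); go(p,Rt)
for c in('scene',):
    _,im,d=grab(c); P=cloud(c,d)
    cv2.imwrite('pics/s2.png',cv2.resize(im[90:290,250:520,::-1],None,fx=2.9,fy=2.9))
```

```text
7.45 [0.4977 0.207  0.2812] [1.1825 2.5033 0.2644] j [ 0.0148  0.1073 -0.6861  2.071   0.4735  0.7026 -0.2896] F [-0.5161 -0.2026 -2.9022] M [-0.0445  0.5842 -0.0193] 0.024456789791354086 98.92831921577454
[0.5138 0.2261 0.227 ]
shift [0.0733 0.0256 0.2259] turn [0.0005 0.0007 0.0002] rows 1.194207900635239
```

View pics/s2.png

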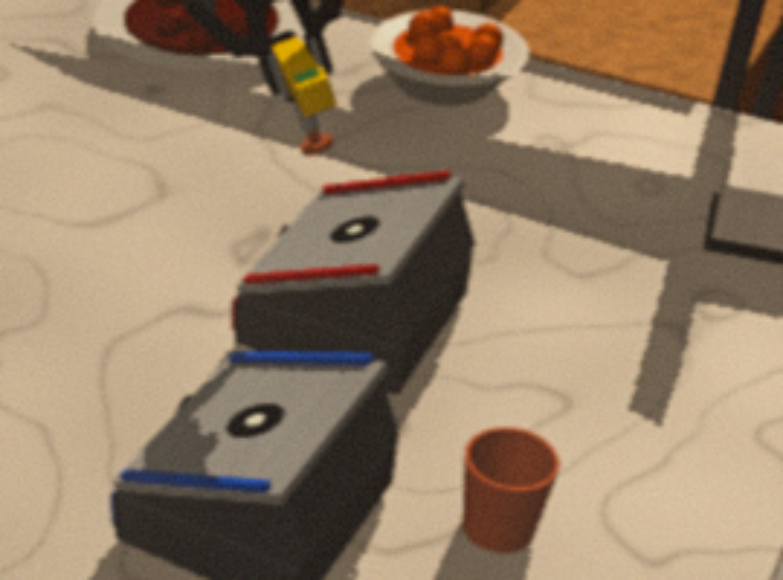

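The foot shows below the held wand at (317,143) in the crop, above the red plate, tilted like it. Moving to 100 mm standoff over the spot.

servo_tool --commands '[[[0.07, 0.025, 0.0], [0, 0, 0]], [[0.07, 0.025, 0.1], [0, 0, 0]], [[0.07, 0.025, 0.2], [0, 0, 0]], [[0.07, 0.025, 0.25], [0, 0, 0]], [[0.07, 0.025, 0.28], [0, 0, 0]], [[0.07, 0.025, 0.3], [0, 0, 0]], [[0.07, 0.025, 0.3], [0, 0, 0]], [[0.07, 0.025, 0.3], [0, 0, 0]], [[0.07, 0.025, 0.3], [0, 0, 0]], [[0.07, 0.025, 0.3], [0, 0, 0]], [[0.07, 0.025, 0.3], [0, 0, 0]]]'

```text
clock: 8.6
tcp_pos: [0.5207, 0.2255, 0.2096]
orientation: [1.178, 2.505, 0.263]
contact_force: [-0.4, 0.3, -2.2]
grip_width: 0.0246
gripper_force: 99.0
```

```bash
cat > c.py <<'E'
from h import *
o=r.get_obs(); Fs=[]
for _ in range(3): r.grab_frame('wrist'); Fs.append(r.get_obs()['contact_force'])
o=r.get_obs(); Rm=R.from_rotvec(o['orientation']).as_matrix()
print(o['clock'],o['tcp_pos'],'Fn',[round(float(f@N),2) for f in Fs],'Ftool',Rm.T@np.mean(Fs,0),'M',o['moment'])
q=Rm.T@(S-o['tcp_pos']); print('spot in tool',q,'ang',np.arccos(-Rm[:,2]@N),'to 68:',(q[2]-.068)*1000); 
go(S+fr(N,2.3)@np.array([-.06,0,-.09]),fr(N,2.3))
E
python3 c.py
python3 - <<'E'
from h import *
grab('scene','s3.png'); im=cv2.imread('pics/s3.png')
cv2.imwrite('pics/s3c.png',cv2.resize(im[110:220,310:450],None,fx=5,fy=5))
E
```

```text
8.75 [0.5207 0.2254 0.2093] Fn [-2.27, -1.88, -2.34] Ftool [ 0.5224 -1.0619  2.1658] M [-0.0171  0.6436 -0.0823]
spot in tool [0.0604 0.0013 0.101 ] ang 0.010246270942586677 to 68: 32.96916289945842
shift [0.0014 0.0046 0.0441] turn [0.0001 0.0006 0.0024] rows 0.22178875119813363
```

View pics/s3c.png

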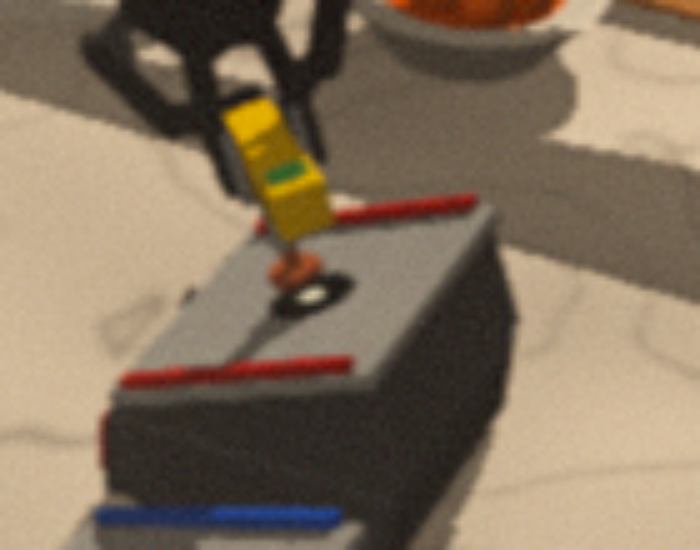

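The foot at crop (295,268) hovers just over the marked spot (313,295). Feeling down in small steps.

servo_tool --commands '[[[0.002, 0.004, 0.012], [0, 0, 0]], [[0.002, 0.004, 0.024], [0, 0, 0]], [[0.002, 0.004, 0.036], [0, 0, 0]], [[0.002, 0.004, 0.036], [0, 0, 0]], [[0.002, 0.004, 0.036], [0, 0, 0]]]'

```text
clock: 9.3
tcp_pos: [0.5246, 0.2266, 0.2009]
orientation: [1.178, 2.506, 0.262]
contact_force: [1.0, 0.1, -2.5]
grip_width: 0.0245
gripper_force: 99.0
```

```bash
python3 c.py
```

```text
9.45 [0.5247 0.2267 0.2012] Fn [-1.59, -1.88, -2.15] Ftool [ 0.3057 -1.2137  1.8732] M [-0.0161  0.6332  0.0002]
spot in tool [0.0598 0.0003 0.0919] ang 0.010230661083614999 to 68: 23.91567044932111
shift [-0.001   0.0005  0.0078] turn [0.0001 0.0005 0.0024] rows 0.039597663831797386
```

servo_tool --commands '[[[0, 0, 0.008], [0, 0, 0]], [[0, 0, 0.016], [0, 0, 0]], [[0, 0, 0.024], [0, 0, 0]], [[0, 0, 0.024], [0, 0, 0]], [[0, 0, 0.024], [0, 0, 0]]]'

```text
clock: 9.95
tcp_pos: [0.5271, 0.2267, 0.1956]
orientation: [1.179, 2.506, 0.263]
contact_force: [-0.1, -0.8, -0.9]
grip_width: 0.0247
gripper_force: 99.1
```

```bash
python3 c.py
```

```text
10.1 [0.5271 0.2267 0.1957] Fn [-1.31, -0.58, -0.28] Ftool [-0.4622 -0.5826  0.7218] M [-0.0915  0.5913 -0.025 ]
spot in tool [0.0599 0.0004 0.0859] ang 0.01024173679326953 to 68: 17.909571510138388
shift [-0.0006  0.0006 -0.0161] turn [0.0001 0.0006 0.0023] rows 0.08082866445889852
```

servo_tool --commands '[[[0, 0, 0.006], [0, 0, 0]], [[0, 0, 0.012], [0, 0, 0]], [[0, 0, 0.016], [0, 0, 0]], [[0, 0, 0.016], [0, 0, 0]], [[0, 0, 0.016], [0, 0, 0]]]'

```text
clock: 10.6
tcp_pos: [0.5287, 0.2267, 0.192]
orientation: [1.178, 2.505, 0.263]
contact_force: [-1.0, -1.1, 1.6]
grip_width: 0.0243
gripper_force: 99.4
```

```bash
python3 c.py
```

```text
10.75 [0.5287 0.2267 0.192 ] Fn [1.76, 3.07, 1.77] Ftool [-1.1541 -1.3681 -2.1972] M [-0.2657  0.5615 -0.0049]
spot in tool [0.06   0.0003 0.0819] ang 0.010249721518294784 to 68: 13.903537713490385
shift [-0.0003  0.0006 -0.0321] turn [0.0001 0.0006 0.0023] rows 0.16078069890874983
```

Contact is about 4.3 N above baseline. Adding 1.5 mm and holding.

servo_tool --commands '[[[0, 0, 0.003], [0, 0, 0]], [[0, 0, 0.006], [0, 0, 0]], [[0, 0, 0.006], [0, 0, 0]], [[0, 0, 0.006], [0, 0, 0]], [[0, 0, 0.006], [0, 0, 0]], [[0, 0, 0.006], [0, 0, 0]], [[0, 0, 0.006], [0, 0, 0]], [[0, 0, 0.006], [0, 0, 0]], [[0, 0, 0.006], [0, 0, 0]], [[0, 0, 0.006], [0, 0, 0]], [[0, 0, 0.006], [0, 0, 0]], [[0, 0, 0.006], [0, 0, 0]], [[0, 0, 0.006], [0, 0, 0]], [[0, 0, 0.006], [0, 0, 0]], [[0, 0, 0.006], [0, 0, 0]], [[0, 0, 0.006], [0, 0, 0]]]'

```text
clock: 12.35
tcp_pos: [0.5292, 0.2269, 0.1905]
orientation: [1.178, 2.506, 0.263]
contact_force: [-1.1, -2.1, 1.7]
grip_width: 0.0246
gripper_force: 99.6
```

```bash
sed -i 's/range(3)/range(16)/' c.py; python3 c.py; python3 -c "
from h import *
o,im,d=grab('scene','s4.png');cv2.imwrite('pics/s4c.png',cv2.resize(im[110:220,310:450,::-1],None,fx=5,fy=5))"
```

```text
13.15 [0.5292 0.2268 0.1906] Fn [2.75, 2.84, 3.16, 3.64, 3.47, 3.6, 3.31, 2.94, 3.16, 2.93, 3.72, 3.1, 3.24, 3.16, 3.77, 4.03] Ftool [-1.7169 -0.8444 -3.3002] M [-0.1817  0.3274 -0.0747]
spot in tool [0.0598 0.0004 0.0804] ang 0.010226912834823276 to 68: 12.363726353545768
shift [-0.001   0.0006 -0.0384] turn [0.0001 0.0005 0.0024] rows 0.1919555706973392
```

View pics/s4c.png

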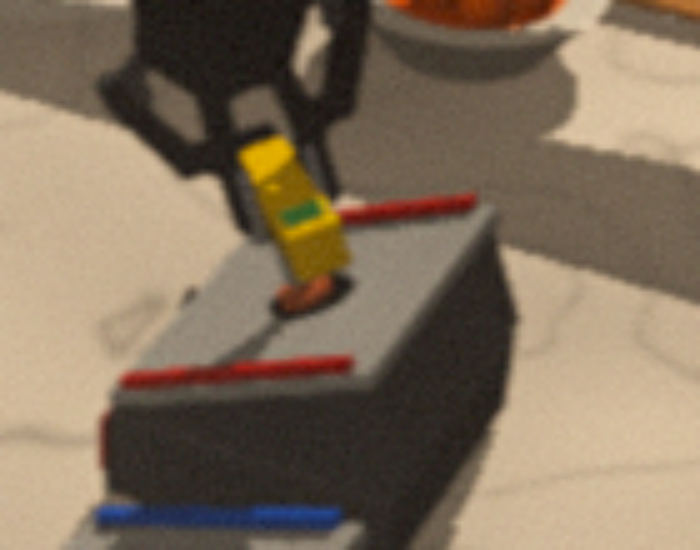

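The foot sits on the black disc at crop (308,292). The force has held at about 5.3 N, still, for over 2 s. Retreating square off the plate.

servo_tool --commands '[[[0, 0, -0.04], [0, 0, 0]], [[0, 0, -0.12], [0, 0, 0]], [[0, 0, -0.25], [0, 0, 0]], [[0, 0, -0.4], [0, 0, 0]], [[0, 0, -0.5], [0, 0, 0]], [[0, 0, -0.5], [0, 0, 0]], [[0, 0, -0.5], [0, 0, 0]], [[0, 0, -0.5], [0, 0, 0]]]'

```text
clock: 14.0
tcp_pos: [0.4793, 0.2241, 0.3037]
orientation: [1.179, 2.508, 0.26]
contact_force: [-0.0, -0.1, -2.0]
grip_width: 0.0244
gripper_force: 99.2
```

Run:
```python
from h import *
st(); go([.52,-.03,.33],fr([0,0,1],1.2))
```

```text
14.0 [0.4793 0.2241 0.3037] [1.1793 2.5075 0.2598] j [ 0.0116  0.0681 -0.7257  2.0516  0.4298  0.7609 -0.2865] F [-0.0464 -0.1059 -2.0089] M [-0.0845  0.5769 -0.0072] 0.024434035381772252 99.15658950805664
shift [-0.9059 -0.498  -0.0472] turn [0.2674 0.0334 0.6667] rows 7.534497194606281
```

servo_tool --commands '[[[-0.1, -0.05, -0.1], [0.05, 0, 0.1]], [[-0.3, -0.15, -0.1], [0.1, 0.01, 0.22]], [[-0.5, -0.25, -0.1], [0.15, 0.02, 0.35]], [[-0.7, -0.4, -0.08], [0.2, 0.03, 0.5]], [[-0.9, -0.5, -0.05], [0.27, 0.033, 0.67]], [[-0.9, -0.5, -0.05], [0.27, 0.033, 0.67]], [[-0.9, -0.5, -0.05], [0.27, 0.033, 0.67]], [[-0.9, -0.5, -0.05], [0.27, 0.033, 0.67]], [[-0.9, -0.5, -0.05], [0.27, 0.033, 0.67]], [[-0.9, -0.5, -0.05], [0.27, 0.033, 0.67]], [[-0.9, -0.5, -0.05], [0.27, 0.033, 0.67]]]'

```text
clock: 15.1
tcp_pos: [0.5187, -0.0281, 0.3309]
orientation: [-2.594, -1.77, 0.002]
contact_force: [-0.4, 0.2, -2.4]
grip_width: 0.0247
gripper_force: 99.1
```

Run:
```python
from h import *
st(); go([.458,-.3183,.30],fr([0,0,1],-.078))
```

```text
15.1 [ 0.5187 -0.0281  0.3309] [-2.5937 -1.7696  0.0016] j [ 0.3012  0.1783 -0.4171  1.7973  0.0766  1.1837 -0.5124] F [-0.4137  0.1619 -2.3997] M [-0.0267 -0.0216 -0.0338] 0.024713851052726086 99.1429352760315
shift [-1.1695  0.1977  0.1232] turn [-0.0011  0.0008  0.812 ] rows 8.507375470596104
```

servo_tool --commands '[[[-0.2, 0.03, 0], [0, 0, 0.1]], [[-0.4, 0.06, 0], [0, 0, 0.2]], [[-0.6, 0.1, 0.03], [0, 0, 0.3]], [[-0.8, 0.15, 0.06], [0, 0, 0.4]], [[-1.0, 0.18, 0.1], [0, 0, 0.5]], [[-1.0, 0.2, 0.12], [0, 0, 0.6]], [[-1.0, 0.2, 0.12], [0, 0, 0.7]], [[-1.0, 0.2, 0.12], [0, 0, 0.81]], [[-1.0, 0.2, 0.12], [0, 0, 0.81]], [[-1.0, 0.2, 0.12], [0, 0, 0.81]], [[-1.0, 0.2, 0.12], [0, 0, 0.81]]]'

```text
clock: 16.2
tcp_pos: [0.4737, -0.279, 0.3014]
orientation: [-3.139, 0.116, 0.002]
contact_force: [0.4, 0.2, -2.3]
grip_width: 0.0245
gripper_force: 99.2
```

Run:
```python
from h import *
st(); go([.458,-.3183,.30],fr([0,0,1],-.078))
```

```text
16.2 [ 0.4737 -0.279   0.3014] [-3.1386  0.1163  0.0016] j [ 0.4962  0.2292 -0.0916  1.7905  0.0226  1.1242 -1.2477] F [ 0.443   0.1629 -2.2718] M [ 0.0036  0.0692 -0.013 ] 0.024513050647853248 99.1506028175354
shift [-0.0509  0.1616  0.0055] turn [-0.0005  0.0007  0.0025] rows 0.8474820234165266
```

servo_tool --commands '[[[-0.05, 0.16, 0.0], [0, 0, 0.002]], [[-0.05, 0.16, 0.1], [0, 0, 0.002]], [[-0.05, 0.16, 0.22], [0, 0, 0.002]], [[-0.05, 0.16, 0.3], [0, 0, 0.002]], [[-0.05, 0.16, 0.3], [0, 0, 0.002]], [[-0.05, 0.16, 0.3], [0, 0, 0.002]], [[-0.05, 0.16, 0.3], [0, 0, 0.002]], [[-0.05, 0.16, 0.3], [0, 0, 0.002]]]'

```text
clock: 17.0
tcp_pos: [0.4589, -0.3186, 0.2278]
orientation: [3.139, -0.126, 0.002]
contact_force: [0.2, -0.3, -1.9]
grip_width: 0.0241
gripper_force: 99.3
```

Run:
```python
from h import *
st(); go([.458,-.3183,.117],fr([0,0,1],-.078))
o,im,d=grab('wrist','w3.png')
m=r.camera_model('wrist'); H,Sx,V=[cv2.cvtColor(im,cv2.COLOR_RGB2HSV)[...,i].astype(int) for i in range(3)]
v,u=np.mgrid[:480,:640]; x=(u-m['cx'])/m['fx'];y=(v-m['cy'])/m['fy'];rr=np.hypot(x,y)+1e-9
k=np.tan(rr)/rr; Pc=np.stack([x*k*d,y*k*d,d],-1); T=np.array(m['hand_eye']); Pt=Pc@T[:3,:3].T+T[:3,3]
k=(H>18)&(H<35)&(Sx>120)&(V>60)&(d>0)&(d<.2)&(np.abs(Pt[...,2])<.03); Q=Pt[k]
print(k.sum(),Q.min(0),Q.max(0)); 
t=Q[Q[:,2]<np.median(Q[:,2])+.004]; print('plane',np.linalg.lstsq(np.c_[t[:,:2],np.ones(len(t))],t[:,2],rcond=None)[0])
```

```text
17.0 [ 0.4589 -0.3186  0.2278] [ 3.1389 -0.1258  0.0018] j [ 0.5503  0.3118 -0.0674  1.8585  0.0246  0.971  -1.1786] F [ 0.1567 -0.3237 -1.9292] M [0.0285 0.0741 0.0014] 0.024096440530210164 99.28256034851074
shift [-0.0042 -0.0008  0.4431] turn [ 0.0001 -0.0008 -0.0014] rows 2.2156715824513986
13738 [-0.0291 -0.0146 -0.0171] [0.0446 0.0169 0.0155]
plane [ 0.0058 -0.0017 -0.0105]
```

View pics/w3.png

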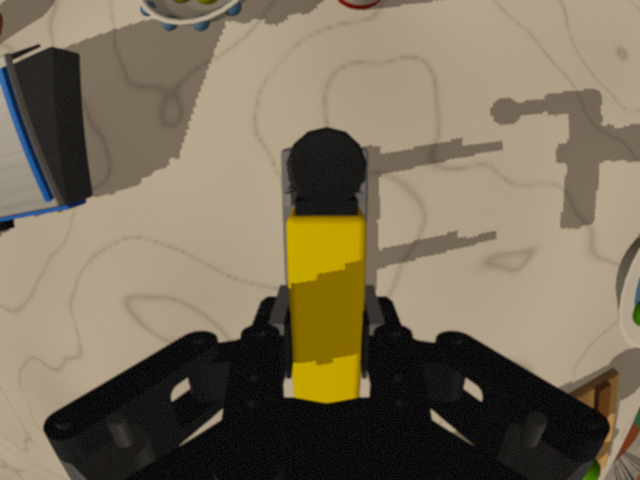

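The cradle base is aligned beneath the wand, and the handle in the grip is unchanged (no slip). Lowering.

servo_tool --commands '[[[-0.004, 0, 0.08], [0, 0, -0.001]], [[-0.004, 0, 0.18], [0, 0, -0.001]], [[-0.004, 0, 0.26], [0, 0, -0.001]], [[-0.004, 0, 0.32], [0, 0, -0.001]], [[-0.004, 0, 0.36], [0, 0, -0.001]], [[-0.004, 0, 0.39], [0, 0, -0.001]], [[-0.004, 0, 0.41], [0, 0, -0.001]], [[-0.004, 0, 0.43], [0, 0, -0.001]], [[-0.004, 0, 0.44], [0, 0, -0.001]], [[-0.004, 0, 0.44], [0, 0, -0.001]], [[-0.004, 0, 0.44], [0, 0, -0.001]], [[-0.004, 0, 0.44], [0, 0, -0.001]]]'

```text
clock: 18.25
tcp_pos: [0.4572, -0.3181, 0.1166]
orientation: [-3.138, 0.124, 0.001]
contact_force: [-0.1, -0.8, -1.8]
grip_width: 0.0245
gripper_force: 99.5
```

```bash
python3 -c "
from h import *
st(); go([.458,-.3183,.1161],fr([0,0,1],-.078))"
```

```text
18.25 [ 0.4572 -0.3181  0.1166] [-3.1383  0.1243  0.001 ] j [ 0.5485  0.4525 -0.066   1.9499  0.0421  0.7414 -1.192 ] F [-0.0857 -0.7566 -1.8258] M [ 0.0763  0.0747 -0.0077] 0.024531821011133267 99.527907371521
shift [0.0034 0.0006 0.0022] turn [-0.0005  0.0004 -0.0007] rows 0.020536435675294534
```

Still just hanging; 1 mm more until it seats, then release.

servo_tool --commands '[[[0, 0, 0.002], [0, 0, 0]], [[0, 0, 0.004], [0, 0, 0]], [[0, 0, 0.004], [0, 0, 0]]]'

```text
clock: 18.55
tcp_pos: [0.4571, -0.3181, 0.1161]
orientation: [-3.138, 0.124, 0.001]
contact_force: [-1.7, 2.1, 5.4]
grip_width: 0.0246
gripper_force: 100.4
```

servo_tool --commands '[[[0, 0, 0], [0, 0, 0]], [[0, 0, 0], [0, 0, 0]], [[0, 0, 0], [0, 0, 0]], [[0, 0, 0], [0, 0, 0]], [[0, 0, 0], [0, 0, 0]], [[0, 0, 0], [0, 0, 0]], [[0, 0, 0], [0, 0, 0]], [[0, 0, 0], [0, 0, 0]], [[0, 0, 0], [0, 0, 0]], [[0, 0, 0], [0, 0, 0]], [[0, 0, 0], [0, 0, 0]], [[0, 0, 0], [0, 0, 0]]]' --claw 0 --squeeze 20

```text
clock: 19.75
tcp_pos: [0.457, -0.318, 0.1153]
orientation: [-3.138, 0.124, 0.002]
contact_force: [-0.3, 0.9, -0.2]
grip_width: 0.0855
gripper_force: 0.0
```

```bash
python3 -c "
from h import *
st()"
```

```text
19.75 [ 0.457  -0.318   0.1153] [-3.138   0.1241  0.0018] j [ 0.5484  0.4544 -0.066   1.9507  0.0423  0.7393 -1.1921] F [-0.2908  0.879  -0.2252] M [0.0409 0.0034 0.0387] 0.08551291094213281 0.0
```

servo_tool --commands '[[[0, 0, -0.1], [0, 0, 0]], [[0, 0, -0.25], [0, 0, 0]], [[0, 0, -0.45], [0, 0, 0]], [[0, 0, -0.6], [0, 0, 0]], [[0, 0, -0.6], [0, 0, 0]], [[0, 0, -0.6], [0, 0, 0]], [[0, 0, -0.6], [0, 0, 0]], [[0, 0, -0.6], [0, 0, 0]]]'

```text
clock: 20.55
tcp_pos: [0.4563, -0.3176, 0.2637]
orientation: [-3.137, 0.124, 0.006]
contact_force: [-0.7, -0.6, -0.5]
grip_width: 0.0855
gripper_force: 0.0
```

Run:
```python
from h import *
st(); o,im,d=grab('wrist','w4.png')
m=r.camera_model('wrist')
H,Sx,V=[cv2.cvtColor(im,cv2.COLOR_RGB2HSV)[...,i].astype(int) for i in range(3)]
v,u=np.mgrid[:480,:640]; x=(u-m['cx'])/m['fx'];y=(v-m['cy'])/m['fy'];rr=np.hypot(x,y)+1e-9
k=np.tan(rr)/rr; Pc=np.stack([x*k*d,y*k*d,d],-1); T=np.array(m['hand_eye'])
P=(Pc@T[:3,:3].T+T[:3,3])@R.from_rotvec(o['orientation']).as_matrix().T+o['tcp_pos']
k=(H>18)&(H<35)&(Sx>120)&(V>60)&(d>0)&(P[...,2]>.11)&(P[...,2]<.145); Q=P[k]
print(k.sum(),np.median(Q[:,2]),cv2.minAreaRect(Q[:,:2].astype(np.float32)))
print(np.linalg.lstsq(np.c_[Q[:,:2],np.ones(len(Q))],Q[:,2],rcond=None)[0])
```

```text
20.55 [ 0.4563 -0.3176  0.2637] [-3.1366  0.124   0.0061] j [ 0.5514  0.2738 -0.0669  1.8216  0.0201  1.0514 -1.1729] F [-0.7341 -0.5839 -0.4803] M [-0.0684  0.0304  0.0212] 0.08548895421732414 0.0
5154 0.12656225943352817 ((0.4376697838306427, -0.31809744238853455), (0.026094332337379456, 0.12894940376281738), 85.5967788696289)
[-0.0016 -0.001   0.1269]
```

View pics/w4.png

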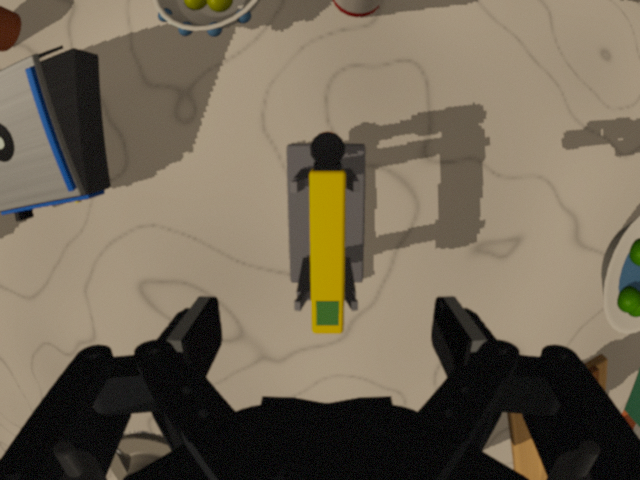

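The wand is back between the ears at (327,250), level, at its original height, and within 2 mm of where it was. The fingers are clear.

```bash
python3 -c "
from h import *
print(r.hand_in())"
```

```text
the job is handed in; nothing more can be done
None
```

The thermometer was pressed square on the red-trimmed plate's marked spot at about 5.3 N for over 2 s, then put back in its cradle within 2 mm of where it started, and the job is handed in; no pass or fail result came back.

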